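# Press the batch-card holder home behind the channel lip

### The job

Take the batch-card holder out of its white stand by the grip on its top and, card facing the lip side, push it down behind the low lip of the empty card channel until it is fully home against the spring strip. Finish while still holding it pressed fully down with the gripper, ready for a colleague to lock it: do not let go. Leave the bottles and the tape roll where they stand.

Things in the scene. Friction and masses are not known exactly. Their poses are not given: they have to be found in the camera images.
- holder: Batch-card holder, rigid grey plastic, about 80 g. Upright plate 5 mm thick (x), 80 wide (y), 75 tall (z); on top, centred, a grip block 14 mm thick (x), 34 wide (y), from 75 to 112 mm above the origin. White paper card on the +x face. Origin: centre of the lower edge, z up. Starts loose and upright in the stand; lifts straight out.
- stand: White plastic stand fixed to the table: foot 60 (x) by 110 mm (y), 26 mm tall; slot open at the top, 7 mm wide (x), 84 long (y), floor 6 mm above the table. The holder starts in the slot, its axes along the stand's. Origin: centre of the underside, z up.
- bay: The EMPTY card channel, bare aluminium, fixed; left or right of its occupied twin. Origin on the table, under the middle of the gap; x points out through the lip (away from the robot, within 25 degrees), y along the channel, z up. Gap 9 mm wide (x -4.5 to 4.5), 92 long (y) between end blocks 50 mm tall. Back plate at -x side of the gap, 4 mm thick, top 70 mm above the table. Base 50 by 110 mm.
- bay_lip (a point): Upper edge, mid-length, of the straight part of the empty channel's lip: at x 6.5 mm, z 50 mm of the channel. The lip is 4 mm thick (x 4.5 to 8.5); above this edge it flares outwards (+x) to z 58 mm as a lead-in. Two black locking thumb screws stand 10 to 13 mm out of its outer face at z 32 mm; leave them.
- seat (a joint): Travel (m) of the spring strip at the bottom of the empty channel's gap: 0 = up, its upper face 30 mm above the table; 0.010 = fully down on a rigid stop, upper face 20 mm above the table. It takes about 3 N to start moving, 10 N at the stop, and springs back when let go.
- used_bay: The occupied channel: same shape and axes, fixed, with another such holder already locked in it (top 132 mm above the table). Not to be used.
- bottle0: An amber glass medicine bottle with a grey cap, 52 mm in diameter and 105 mm tall, standing loose on the table. A bystander. Origin: centre of its underside.
- bottle1: An amber glass medicine bottle with a grey cap, 52 mm in diameter and 105 mm tall, standing loose on the table. A bystander. Origin: centre of its underside.
- tape: A roll of brown tape lying flat, a ring 90 mm in diameter and 48 mm tall, loose. A bystander. Origin: centre of its underside.

How it is judged:
By the outcome, as a careful person would: the job done as asked, in the order asked, and still so for the second after the job is handed in, while the arm keeps its last pose, push and grip.
It also fails if it takes over 38 s, if anything falls off the work surface, if the arm or the gripper's body presses on something with over 40 N, if the wrist force passes 120 N, or if a joint passes its speed limit or range.

### The arm

A 6-joint arm with a two-finger parallel gripper is mounted at the origin on the work surface. World frame = base frame: x ahead of the robot, y to its left, z up, the work surface at z = 0. Lengths are in mm, angles in rad, forces in N, time in s.
With the tool pointing down it reaches from about 275 to 1000 mm from the base axis. Payload 8.4 kg.
Tool frame: the origin (TCP) lies on the mounting face of the last link; the fingertips stand 173 mm ahead of it and the grasp point (between the pads) lies 155 mm ahead of it; z points along the fingers, y is the direction in which the jaws open and shut (so a half turn about z gives the same grasp; the last joint's range is limited). The gripper opens to 85 mm and grips with 20 to 120 N. Pads are 22 mm wide; open, the fingers measure 114 mm over their backs; the gripper's body (76 mm by 85 mm) begins 54 mm behind the grasp point. The pads swing forward as they close: fully open they stand 13 mm farther back than shut.
Start: joints at [-1.277, 0.353, 1.633, -0, 1.155, -0.002], TCP at [182.19, -597.86, 404.681] pointing down, gripper open.
Joint ranges: [-2.63, 2.63], [-0.92, 2.1], [0.06, 2.66], [-1.3, 4.44], [0, 2.69], [-3.02, 3.02]. Speed limits (rad/s): [2.22, 2.22, 2.79, 3.14, 3.14, 3.14].

### API

Orientations are given as [roll, pitch, yaw] about the fixed x, y, z axes, in that order (R = Rz(yaw) Ry(pitch) Rx(roll)).
In Python, from rig import readout, imaging, ticket gives the robot as it stands.
- The arm moves only by the tool step_arm, never from a script. Its argument "deltas" is a list of rows, each an object with "translation": the shift along the tool's x, y, z in cm, a list of three; "rot": the turn, a rotation vector about the tool's x, y, z in rad, a list of three. In form: [{"translation": [x, y, z], "rot": [rx, ry, rz]}, ...]. A call has 1 to 8 rows; each row is the pose to reach, as a shift and turn from the pose commanded when the call began, along the tool's axes at that moment; what a row does not reach only later rows make up. A row lasts 1/8 s, in which the tool goes at most 62.5 mm and 10.7 degrees, less where a joint would pass 70% of its speed; a pose out of reach is approached as far as the arm can. A call with a gripper value outside its range is refused whole. "grip" is the closure in counts, from 0 (fully open) to 255 (shut), set as the call begins (left out, the last holds). The fingers move at their own pace and stop on an object; "squeeze" is the grip in N (left out, the last holds). Time passes only in rows, so rows that repeat a pose let the fingers close. It gives the time, the measured TCP pose, the force and the opening at its end, in the units of the state.
- readout.sense(): the state, without advancing time (a new reading comes with each control period).
- imaging.grab_frame(name): name is "scene" or "top"; returns a dict with "image" (480x640x3 uint8, red, green, blue), "camera_matrix" (3x3 intrinsics, pixels), "k1" (the pictures are not rectified: a ray, as slopes to the right and down, at radius r is drawn at 1 + k1 r^2 times it, then the intrinsics apply), "world_to_cam" (4x4, takes a point from world to camera coordinates). Camera axes: x right, y up, looking along -z (the intrinsics and any distortion apply to the point x, -y, -z); pixel columns grow to the right and rows downward; lengths in mm; the calibration is good to about 2 mm. A picture is of the moment at which its call begins. There is no depth.
- ticket.sign_off(): hands the job in, once; it reports no verdict.
The state is a dict: "clock": time; "qpos": joint angles; "qvel": joint speeds; "joint_efforts": joint torques, N m; "eef_pos": TCP position; "tcp_rot": TCP orientation; "contact_force": force on the tool from outside, world axes, zero at the start; "wrist_torque": the same for the moment, N m; "opening": opening from 0.0 (shut) to 1.0 (fully open).
Only numpy, scipy, OpenCV 4.12 (cv2) and the standard library are available. Lean on these libraries where they do the work, as an engineer would, in place of code of your own. Each camera call takes 0.05 s, during which the arm holds its last target.

## Working session

There is one attempt and no reset: what is moved stays moved. The work goes in short steps, Python scripts to look and compute and a tool call to move; the robot and the scene stay as the last step left them, time stands still between calls to the robot, and variables do not carry over. Pictures are saved under pics/ and viewed, and the job is handed in when it is done.

Besides the shell and the picture viewer there is one more tool, called after "Call:" as a command line: name --argument value ..., lists and objects as JSON in quotes. step_arm: Moves the arm, as the interface text tells. Its arguments: {"type":"object","properties":{"deltas":{"type":"array","items":{"type":"object","properties":{"translation":{"type":"array","items":{"type":"number"}},"rot":{"type":"array","items":{"type":"number"}}}}},"grip":{"type":"number"},"squeeze":{"type":"number"}},"required":["deltas"]}

```bash
mkdir -p pics
cat > h.py <<'E'
import numpy as np, cv2
from rig import readout, imaging, ticket
def grab(n,name):
    f=imaging.grab_frame(n); np.savez('pics/%s.npz'%name,**{k:np.array(v) for k,v in f.items()})
    cv2.imwrite('pics/%s.png'%name,f['image'][:,:,::-1]); return f
def load(name): return dict(np.load('pics/%s.npz'%name))
def crop(name,x0,y0,w,h,s,out):
    im=cv2.imread('pics/%s.png'%name)[y0:y0+h,x0:x0+w]
    cv2.imwrite('pics/%s.png'%out,cv2.resize(im,None,fx=s,fy=s,interpolation=cv2.INTER_CUBIC))
def proj(f,P):
    P=np.atleast_2d(np.array(P,float)); T=f['world_to_cam']; c=P@T[:3,:3].T+T[:3,3]
    s=np.stack([c[:,0]/-c[:,2],-c[:,1]/-c[:,2]],1); r2=(s**2).sum(1,keepdims=True)
    s=s*(1+float(f['k1'])*r2); K=f['camera_matrix']
    return np.stack([K[0,0]*s[:,0]+K[0,1]*s[:,1]+K[0,2],K[1,1]*s[:,1]+K[1,2]],1)
def ray(f,uv):
    K=f['camera_matrix'];k=float(f['k1']); d=np.array([(uv[0]-K[0,2])/K[0,0],(uv[1]-K[1,2])/K[1,1]])
    s=d.copy()
    for _ in range(30): s=d/(1+k*(s@s))
    T=f['world_to_cam'];R=T[:3,:3]
    return -R.T@T[:3,3], R.T@np.array([s[0],-s[1],-1])
def atz(f,uv,z):
    o,d=ray(f,uv); return o+d*(z-o[2])/d[2]
E
python3 - <<'E'
from h import *
for n in('scene','top'):
    f=grab(n,n+'0'); print(n,f['camera_matrix'],f['k1'],-f['world_to_cam'][:3,:3].T@f['world_to_cam'][:3,3])
print(readout.sense())
E
```

```text
scene [[521.96963774   0.         315.85489267]
 [  0.         521.96963774 240.32875638]
 [  0.           0.           1.        ]] -0.105714247464108 [1367.41752363  296.01899025  589.08992503]
top [[473.31290558   0.         314.84275643]
 [  0.         473.31290558 240.69522594]
 [  0.           0.           1.        ]] -0.11695667365946537 [429.64058208   5.80503646 998.40765164]
{'clock': 0.1, 'qpos': array([-1.27740840e+00,  3.53558341e-01,  1.63403597e+00, -1.35261763e-06,
        1.15522221e+00, -2.38726981e-03]), 'qvel': array([-0.00074576, -0.00334115, -0.00177876, -0.00098115, -0.00084585,
        0.00013536]), 'joint_efforts': array([ 1.97933718e-04, -6.06355977e+01, -3.42820573e+01,  9.81779181e-06,
        4.04395396e-03, -6.63454912e-06]), 'eef_pos': array([ 182.12336432, -597.65954857,  404.05964941]), 'tcp_rot': array([-3.14036879e+00, -1.68488005e-06,  2.95775738e-01]), 'contact_force': array([-0.09439234,  0.22458947, -0.03721754]), 'wrist_torque': array([-0.003497  ,  0.02987921, -0.03043973]), 'opening': 0.9937442588356039}
```

View pics/scene0.png

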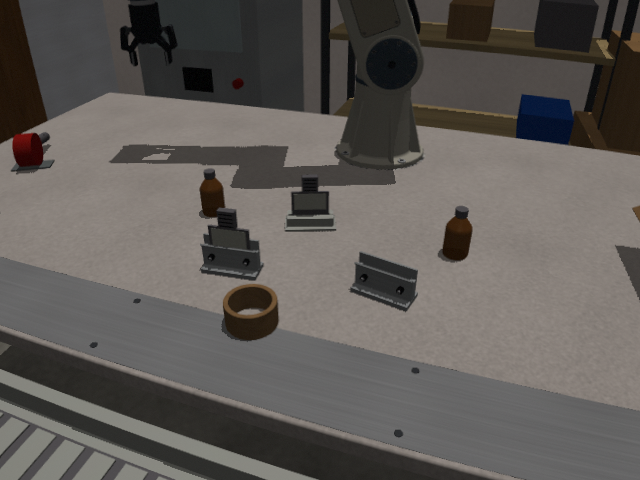

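View pics/top0.png

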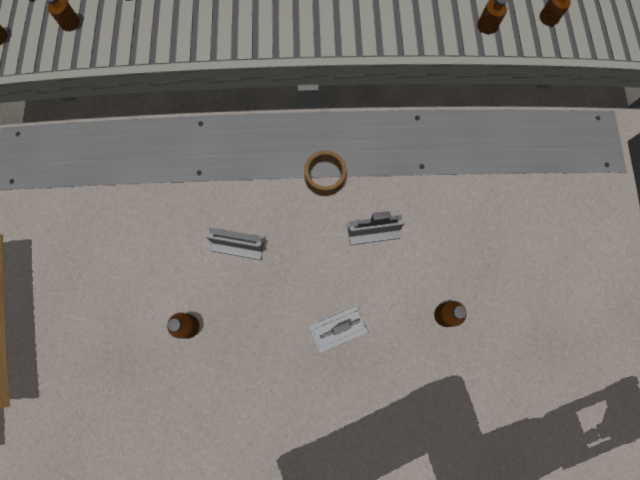

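Run:
```python
from h import *
crop('top0',195,215,90,60,8,'c1'); crop('top0',295,295,90,70,8,'c2'); crop('scene0',340,240,90,70,8,'c3'); crop('scene0',270,165,80,75,8,'c4')
```

```text
(no output)
```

View pics/c1.png

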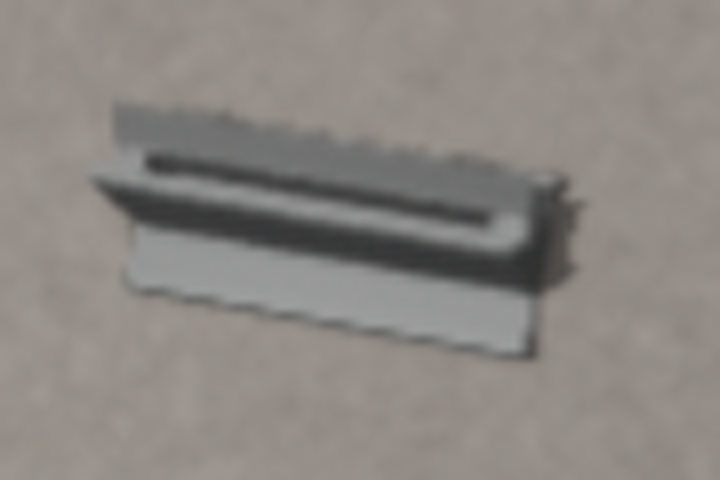

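View pics/c2.png

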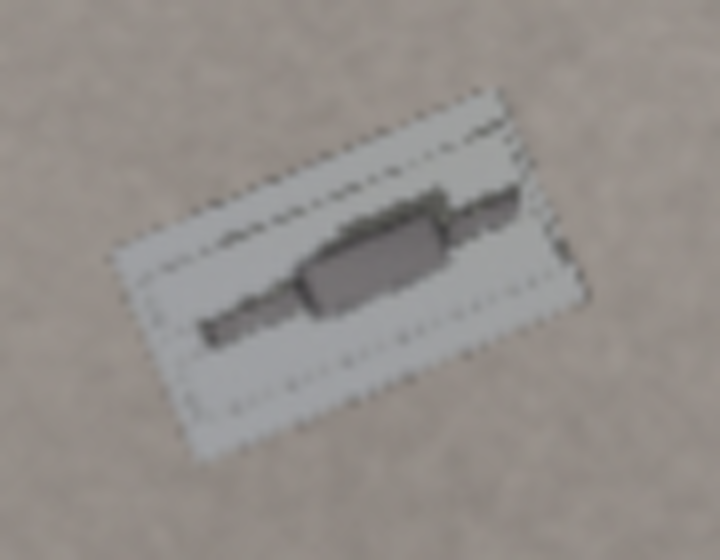

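View pics/c3.png

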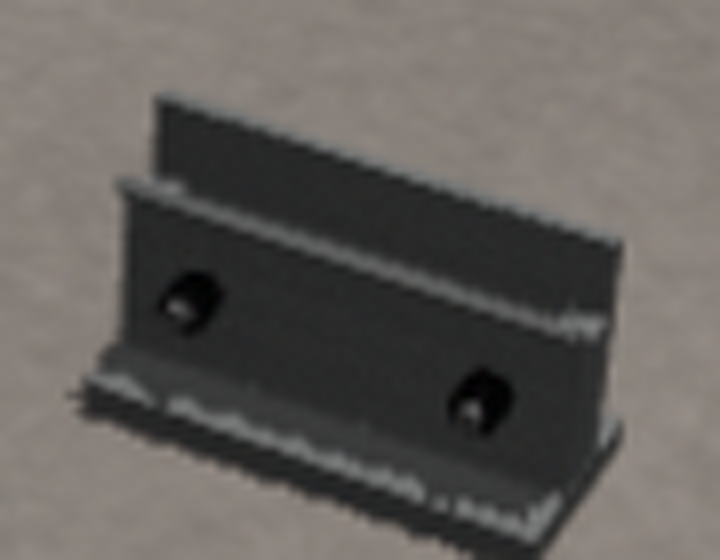

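View pics/c4.png

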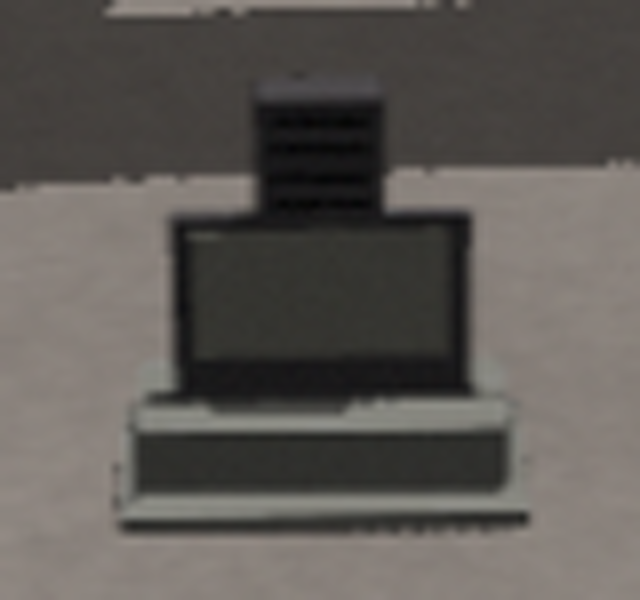

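```bash
cat > fit.py <<'E'
from h import *
from scipy.optimize import least_squares
T=load('top0');S=load('scene0')
def px(c,x0,y0,s=8): return np.array([x0+(c[0]+.5)/s-.5,y0+(c[1]+.5)/s-.5])
def w(p,P): 
    c,s=np.cos(p[2]),np.sin(p[2]); P=np.array(P,float)
    return np.array([p[0]+c*P[0]-s*P[1],p[1]+s*P[0]+c*P[1],P[2]])
def fit(obs,p0,shift=False):
    def r(p):
        return np.concatenate([(proj(f,w(p,P))[0]-uv) for f,P,uv in obs])
    s=least_squares(r,p0,loss='soft_l1'); print(s.x.round(4)); print(r(s.x).reshape(-1,2).round(2)); return s.x
if __name__=='__main__':
    b=lambda u,v:px((u,v),195,215); c=lambda u,v:px((u,v),340,240)
    bay=[(T,(-25,55,0),b(128,290)),(T,(-25,-55,0),b(535,357)),(T,(-8.5,55,70),b(95,180)),
     (T,(4.5,46,50),b(146,155)),(T,(4.5,-46,50),b(492,210)),
     (S,(-8.5,-55,70),c(160,93)),(S,(-8.5,55,70),c(622,240))]
    p=fit(bay,[430,170,-.15])
    d=lambda u,v:px((u,v),295,295); e=lambda u,v:px((u,v),270,165)
    st=[(T,(30,55,0),d(115,248)),(T,(30,-55,0),d(495,88)),(T,(-30,-55,0),d(590,298)),(T,(-30,55,0),d(202,462)),
        (S,(30,-55,0),e(118,530)),(S,(30,55,0),e(530,525))]
    q=fit(st,[230,-40,.3])
    ho=[(T,(7,17,118),d(298,270)),(T,(-7,17,118),d(318,318)),(T,(-7,-17,118),d(447,262)),(T,(7,-17,118),d(437,210)),
        (S,(-7,-17,118),e(260,78)),(S,(-7,17,118),e(382,76)),(S,(2.5,-40,81),e(172,215)),(S,(2.5,40,81),e(470,212))]
    h=fit(ho,q)
    np.savez('fit.npz',bay=p,st=q,ho=h)
    def box(x0,x1,y0,y1,z0,z1):
        v=[(x,y,z) for x in(x0,x1) for y in(y0,y1) for z in(z0,z1)]
        return [(v[i],v[j]) for i in range(8) for j in range(i+1,8) if sum(a!=b for a,b in zip(v[i],v[j]))==1]
    def draw(f,name,x0,y0,wd,ht,out):
        s=8;im=cv2.resize(f['image'][y0:y0+ht,x0:x0+wd,::-1],None,fx=s,fy=s,interpolation=cv2.INTER_CUBIC)
        for pp,B,col in [(p,box(-8.5,-4.5,-55,55,0,70),(0,0,255)),(p,box(-25,25,-55,55,0,0.1),(0,255,255)),(p,box(-4.5,4.5,-46,46,50,50.1),(0,255,0)),(p,box(4.5,8.5,-55,55,0,50),(255,0,0)),
            (q,box(-30,30,-55,55,0,.1),(0,255,255)),(h,box(-2.5,2.5,-40,40,6,81),(0,0,255)),(h,box(-7,7,-17,17,81,118),(0,255,0))]:
            for a,bb in B:
                u=proj(f,[w(pp,a),w(pp,bb)]); u=((u-[x0,y0]+.5)*s-.5).round().astype(int)
                cv2.line(im,tuple(map(int,u[0])),tuple(map(int,u[1])),col,1)
        cv2.imwrite('pics/%s.png'%out,im)
    draw(T,'',195,215,90,60,'d1');draw(T,'',295,295,90,70,'d2');draw(S,'',340,240,90,70,'d3');draw(S,'',270,165,80,75,'d4')
    import sys
    a=[cv2.imread('pics/d%d.png'%i) for i in (1,3,2,4)]
    a=[cv2.copyMakeBorder(i,0,600-i.shape[0],0,720-i.shape[1],cv2.BORDER_CONSTANT) for i in a]
    for k,(i,j) in enumerate([(0,1),(2,3)]):
        cv2.imwrite('pics/m%d.png'%k,cv2.resize(np.vstack([a[i],a[j]]),None,fx=.5,fy=.5,interpolation=cv2.INTER_AREA))
E
python3 fit.py
```

```text
[634.4457 160.2168 -63.0239]
[[-0.12  0.24]
 [-0.97  0.05]
 [-1.6  -0.25]
 [-0.32 -0.48]
 [ 0.11 -0.32]
 [-0.92 -1.19]
 [-0.73 -1.44]]
[ 4.475033e+02 -4.905610e+01  3.674000e-01]
[[-0.76  0.22]
 [ 0.   -0.35]
 [-0.34 -0.07]
 [-0.42  0.41]
 [-0.79 -0.16]
 [-1.03 -0.46]]
[ 4.474772e+02 -4.757360e+01  3.532000e-01]
[[-1.05 -0.78]
 [-0.65  0.35]
 [ 0.31  0.29]
 [-1.37 -0.3 ]
 [-1.25 -1.38]
 [-0.19 -1.29]
 [-0.88 -0.5 ]
 [-0.15 -0.51]]
```

View pics/d1.png

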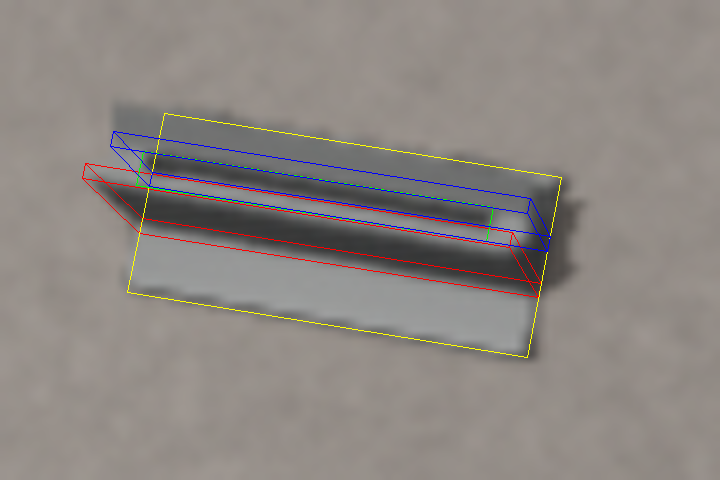

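View pics/d3.png

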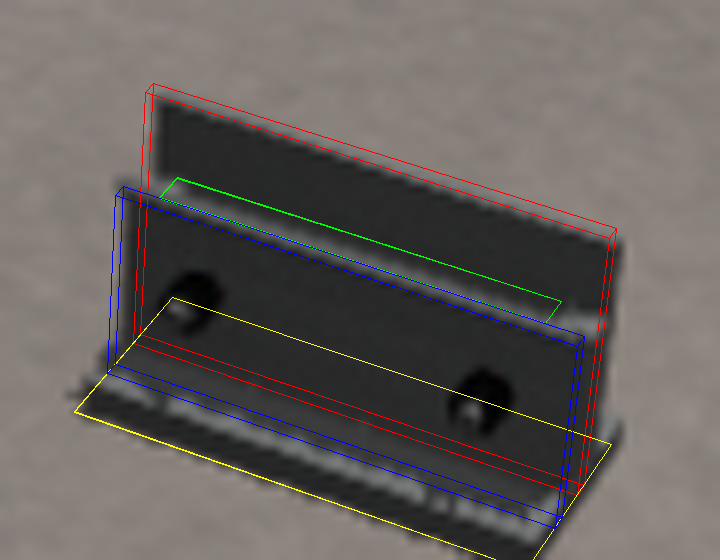

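View pics/m1.png

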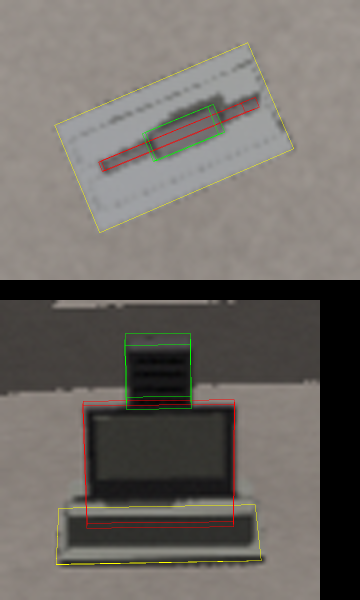

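```bash
cat > joint.py <<'E'
from fit import *
b=lambda u,v:px((u,v),195,215); c=lambda u,v:px((u,v),340,240)
d=lambda u,v:px((u,v),295,295); e=lambda u,v:px((u,v),270,165)
bay=[(T,(-25,55,3),b(128,290)),(T,(-25,-55,3),b(535,357)),(T,(-8.5,54,70),b(93,178)),
 (T,(4.5,46,50),b(146,155)),(T,(4.5,-46,50),b(492,210)),
 (S,(-8.5,-54,70),c(160,93)),(S,(-8.5,54,70),c(622,238)),(S,(25,-55,0),c(78,400)),(S,(-25,55,3),c(622,425))]
st=[(T,(30,55,0),d(115,248)),(T,(30,-55,0),d(495,88)),(T,(-30,-55,0),d(590,298)),(T,(-30,55,0),d(202,462)),
    (S,(30,-55,0),e(118,530)),(S,(30,55,0),e(530,525))]
ho=[(T,(7,17,118),d(298,270)),(T,(-7,17,118),d(318,318)),(T,(-7,-17,118),d(447,262)),(T,(7,-17,118),d(437,210)),
    (S,(-7,-17,118),e(260,76)),(S,(-7,17,118),e(382,75)),(S,(2.5,-40,81),e(172,213)),(S,(2.5,40,81),e(470,212))]
def r(p,full=False):
    o=[]
    for obs,q in((bay,p[:3]),(st,p[3:6]),(ho,p[6:9])):
        for f,P,uv in obs: o+=list(proj(f,w(q,P))[0]+(p[9:11] if f is T else p[11:13])-uv)
    pri=[p[9]/1,p[10]/1,p[11]/1,p[12]/1, (p[8]-p[5])*20,(p[7]-p[4])/2,(p[6]-p[3])/1]
    return np.array(o if full else list(np.array(o)/.5)+pri)
s=least_squares(r,[634,160,-.19,447,-49,.36,447,-48,.35,0,0,0,0],loss='soft_l1')
print(s.x.round(3)); print(r(s.x,1).reshape(-1,2).round(2).tolist())
np.save('joint.npy',s.x)
E
python3 joint.py
```

```text
[ 6.33632e+02  1.60472e+02 -1.91000e-01  4.47118e+02 -4.84870e+01
  3.62000e-01  4.47149e+02 -4.78380e+01  3.47000e-01  6.39000e-01
 -2.00000e-01  6.21000e-01  5.67000e-01]
[[0.11, 0.2], [-0.58, -0.03], [-0.37, 0.3], [0.18, -0.26], [0.63, -0.15], [0.44, -0.66], [-0.42, -1.05], [0.33, 1.82], [-0.34, 1.36], [-0.38, 0.07], [0.5, -0.26], [0.02, 0.08], [-0.17, 0.31], [0.08, 0.29], [-0.17, 0.14], [-0.26, -0.86], [0.1, 0.28], [1.1, 0.32], [-0.55, -0.29], [-0.67, -0.67], [0.38, -0.66], [-0.32, 0.18], [0.4, 0.02]]
```

```bash
cat > go.py <<'E'
from h import *
from scipy.spatial.transform import Rotation as R
import sys
def go(x,y,z,yaw,tilt=None):
    s=readout.sense(); Rc=R.from_euler('xyz',s['tcp_rot']); Rt=R.from_euler('xyz',[np.pi,0,yaw])
    t=Rc.inv().apply(np.array([x,y,z])-s['eef_pos'])/10; rv=(Rc.inv()*Rt).as_rotvec()
    print('t cm',t.round(3),'rot',rv.round(4),'| now',s['eef_pos'].round(1),s['tcp_rot'].round(4),'F',s['contact_force'].round(1),'op',round(s['opening'],3),'clk',round(s['clock'],2),'q',s['qpos'].round(2))
go(*map(float,sys.argv[1:5]))
E
python3 go.py 447.1 -48 340 1.926
```

```text
t cm [ 41.369 -44.848   6.461] rot [-9.0000e-04 -1.0000e-03 -1.6302e+00] | now [ 182.1 -597.7  404.1] [-3.1404 -0.      0.2958] F [-0.1  0.2 -0. ] op 0.994 clk 0.1 q [-1.28  0.35  1.63 -0.    1.16 -0.  ]
```

Call:
step_arm --deltas '[{"translation": [3.7,-4.0,0.6],"rot": [0,0,-0.15]},{"translation": [7.5,-8.1,1.2],"rot": [0,0,-0.3]},{"translation": [11.2,-12.2,1.8],"rot": [0,0,-0.45]},{"translation": [15,-16.3,2.4],"rot": [0,0,-0.6]},{"translation": [18.8,-20.4,3],"rot": [0,0,-0.75]},{"translation": [22.5,-24.4,3.5],"rot": [0,0,-0.9]},{"translation": [26.3,-28.5,4.1],"rot": [0,0,-1.05]},{"translation": [30,-32.6,4.7],"rot": [0,0,-1.2]}]' --grip 0 --squeeze 80

```text
clock: 1.1
eef_pos: [374.5, -196.9, 357.5]
tcp_rot: [3.141, 0.0, 1.5]
contact_force: [0.6, -0.3, 0.1]
opening: 1.0
```

```bash
python3 go.py 447.1 -48 340 1.926
```

```text
t cm [15.362  6.193  1.752] rot [ 3.000e-04  1.000e-04 -4.256e-01] | now [ 374.5 -196.9  357.5] [3.1413e+00 1.0000e-04 1.5004e+00] F [ 0.6 -0.3  0.1] op 1.0 clk 1.1 q [-0.49  0.09  2.09  0.    0.96 -0.42]
```

Call:
step_arm --deltas '[{"translation": [4,1.6,0.4],"rot": [0,0,-0.12]},{"translation": [8,3.2,0.9],"rot": [0,0,-0.25]},{"translation": [12,4.8,1.3],"rot": [0,0,-0.35]},{"translation": [15,6,1.7],"rot": [0,0,-0.42]},{"translation": [15,6,1.7],"rot": [0,0,-0.42]},{"translation": [15,6,1.7],"rot": [0,0,-0.42]}]'

```text
clock: 1.85
eef_pos: [444.9, -53.6, 340.5]
tcp_rot: [-3.141, -0.0, 1.916]
contact_force: [-0.9, 0.0, 0.6]
opening: 1.0
```

```bash
python3 go.py 447.1 -48 340 1.926
python3 - <<'E'
from h import *
f=grab('top','top1');g=grab('scene','scene1')
crop('top1',270,260,140,110,5,'t1');crop('scene1',250,60,130,180,4,'s1')
E
```

```text
t cm [0.456 0.401 0.049] rot [-0.0008 -0.0001 -0.0103] | now [444.9 -53.6 340.5] [-3.1408e+00 -1.0000e-04  1.9157e+00] F [-0.9  0.   0.6] op 1.0 clk 1.85 q [-0.12  0.16  2.06 -0.    0.92 -0.47]
```

View pics/t1.png

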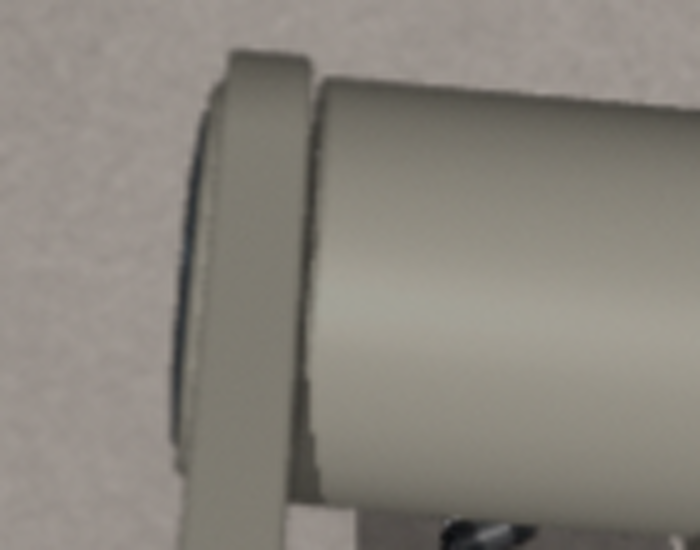

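View pics/s1.png

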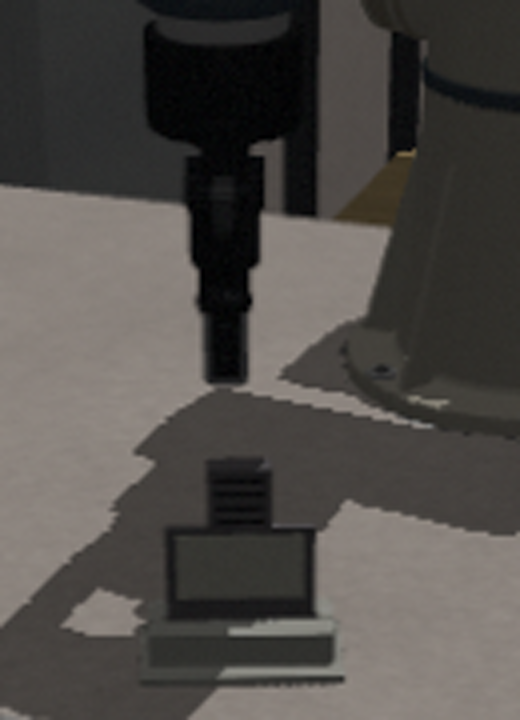

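Call:
step_arm --deltas '[{"translation": [0.46,0.4,2],"rot": [0,0,-0.01]},{"translation": [0.46,0.4,4],"rot": [0,0,-0.01]},{"translation": [0.46,0.4,6],"rot": [0,0,-0.01]},{"translation": [0.46,0.4,7],"rot": [0,0,-0.01]},{"translation": [0.46,0.4,7],"rot": [0,0,-0.01]},{"translation": [0.46,0.4,7],"rot": [0,0,-0.01]}]'

```text
clock: 2.7
eef_pos: [447.7, -48.0, 271.3]
tcp_rot: [3.141, 0.0, 1.925]
contact_force: [0.1, 0.4, 0.7]
opening: 1.0
```

```bash
python3 go.py 447.1 -48 258 1.926
python3 - <<'E'
from h import *
g=grab('scene','scene2')
crop('scene2',260,100,100,130,5,'s2')
E
```

```text
t cm [ 0.024 -0.052  1.328] rot [ 0.0008  0.0004 -0.0006] | now [447.7 -48.  271.3] [3.1408e+00 4.0000e-04 1.9254e+00] F [0.1 0.4 0.7] op 1.0 clk 2.7 q [-0.11  0.27  2.11 -0.    0.75 -0.46]
```

View pics/s2.png

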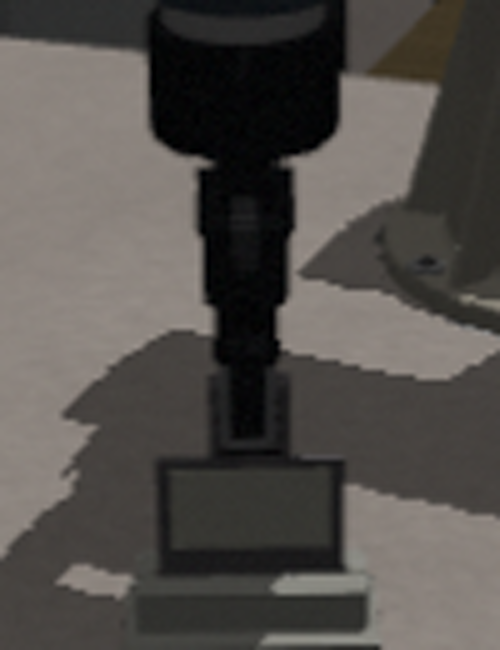

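Call:
step_arm --deltas '[{"translation": [0.02,-0.05,0.7],"rot": [0,0,0]},{"translation": [0.02,-0.05,1.3],"rot": [0,0,0]},{"translation": [0.02,-0.05,1.3],"rot": [0,0,0]}]'

```text
clock: 3.12
eef_pos: [446.6, -47.7, 257.1]
tcp_rot: [-3.141, -0.001, 1.926]
contact_force: [-0.4, -0.1, 0.3]
opening: 0.999
```

Call:
step_arm --deltas '[{"translation": [0,0,0],"rot": [0,0,0]},{"translation": [0,0,0],"rot": [0,0,0]},{"translation": [0,0,0],"rot": [0,0,0]},{"translation": [0,0,0],"rot": [0,0,0]},{"translation": [0,0,0],"rot": [0,0,0]},{"translation": [0,0,0],"rot": [0,0,0]},{"translation": [0,0,0],"rot": [0,0,0]},{"translation": [0,0,0],"rot": [0,0,0]}]' --grip 255 --squeeze 20

```text
clock: 4.12
eef_pos: [447.0, -47.8, 257.8]
tcp_rot: [3.141, 0.0, 1.926]
contact_force: [0.6, 0.2, 3.6]
opening: 0.159
```

```bash
python3 go.py 447.1 -48 258 1.926
```

```text
t cm [-0.023  0.005 -0.019] rot [ 0.0003  0.0001 -0.0002] | now [447.  -47.8 257.8] [3.1413e+00 1.0000e-04 1.9258e+00] F [0.6 0.2 3.6] op 0.159 clk 4.12 q [-0.11  0.3   2.12  0.    0.72 -0.46]
```

Call:
step_arm --deltas '[{"translation": [0,0,0],"rot": [0,0,0]},{"translation": [0,0,0],"rot": [0,0,0]},{"translation": [0,0,-0.5],"rot": [0,0,0]},{"translation": [0,0,-1.5],"rot": [0,0,0]},{"translation": [0,0,-3],"rot": [0,0,0]},{"translation": [0,0,-5],"rot": [0,0,0]},{"translation": [0,0,-7.5],"rot": [0,0,0]},{"translation": [0,0,-10],"rot": [0,0,0]}]' --grip 255 --squeeze 80

```text
clock: 5.12
eef_pos: [446.7, -47.8, 359.4]
tcp_rot: [3.141, 0.0, 1.926]
contact_force: [0.8, -0.8, -0.8]
opening: 0.152
```

```bash
python3 go.py 633.6 160.5 358 1.38
python3 - <<'E'
from h import *
g=grab('scene','scene3')
crop('scene3',260,60,100,150,4,'s3')
E
```

```text
t cm [13.03  24.767  0.149] rot [5.000e-04 2.000e-04 5.458e-01] | now [446.7 -47.8 359.4] [3.1411e+00 3.0000e-04 1.9258e+00] F [ 0.8 -0.8 -0.8] op 0.152 clk 5.12 q [-0.11  0.13  2.04 -0.    0.97 -0.46]
```

View pics/s3.png

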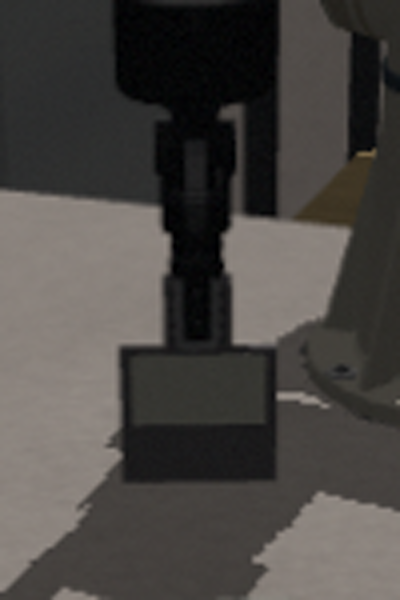

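Call:
step_arm --deltas '[{"translation": [1.8,3.5,0],"rot": [0,0,0.08]},{"translation": [3.7,7.1,0],"rot": [0,0,0.16]},{"translation": [5.6,10.6,0],"rot": [0,0,0.24]},{"translation": [7.4,14.2,0],"rot": [0,0,0.32]},{"translation": [9.3,17.7,0],"rot": [0,0,0.4]},{"translation": [11.2,21.2,0],"rot": [0,0,0.48]},{"translation": [13,24.8,0],"rot": [0,0,0.546]},{"translation": [13,24.8,0],"rot": [0,0,0.546]}]'

```text
clock: 6.18
eef_pos: [635.4, 162.1, 358.0]
tcp_rot: [3.141, -0.001, 1.381]
contact_force: [-0.2, 0.1, -0.8]
opening: 0.149
```

Call:
step_arm --deltas '[{"translation": [0,0,0],"rot": [0,0,0]},{"translation": [0,0,1],"rot": [0,0,0]},{"translation": [0,0,2],"rot": [0,0,0]},{"translation": [0,0,2],"rot": [0,0,0]},{"translation": [0,0,2],"rot": [0,0,0]}]'

```text
clock: 6.8
eef_pos: [634.2, 160.1, 337.6]
tcp_rot: [-3.141, 0.0, 1.38]
contact_force: [0.8, 0.8, -0.9]
opening: 0.152
```

```bash
python3 go.py 633.6 160.5 338 1.38
python3 - <<'E'
from h import *
g=grab('scene','scene4');grab('top','top4')
crop('scene4',335,180,100,130,6,'s4');crop('top4',180,200,120,90,6,'t4')
E
```

```text
t cm [ 0.027 -0.068 -0.035] rot [-0.0001  0.0001 -0.0004] | now [634.2 160.1 337.6] [-3.1414e+00  1.0000e-04  1.3796e+00] F [ 0.8  0.8 -0.9] op 0.152 clk 6.8 q [ 0.24  0.46  1.63 -0.    1.05  0.44]
```

View pics/s4.png

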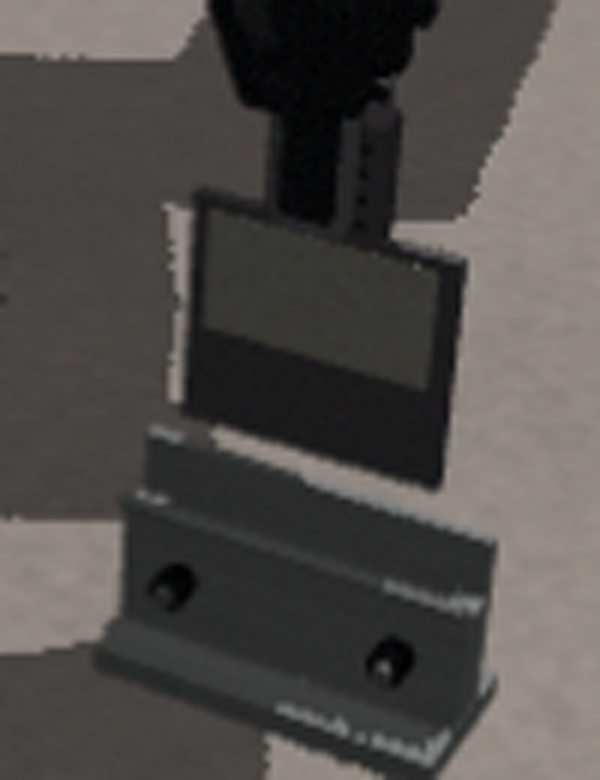

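View pics/t4.png

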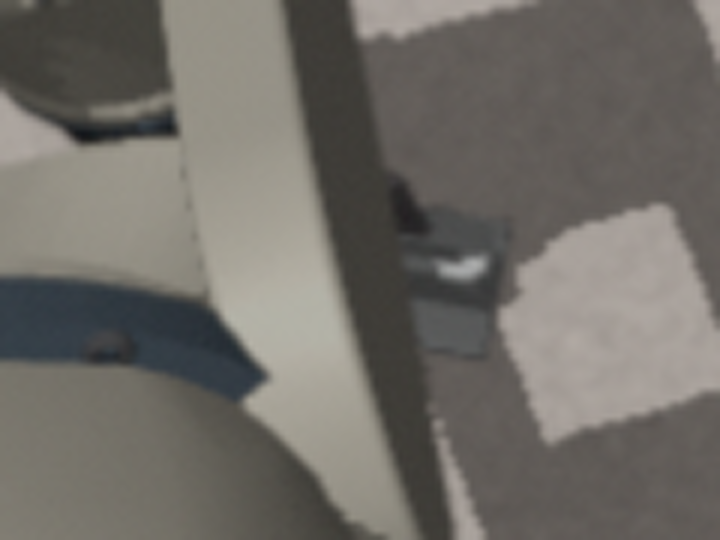

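Run:
```python
from fit import *
F=load('scene4'); s=lambda u,v:px((u,v),335,180,6)
zb=337.6-252
obs=[((2.5,-40,zb),s(184,412)),((2.5,40,zb),s(440,491)),((2.5,-40,zb+75),s(194,194)),((2.5,40,zb+75),s(467,264))]
p=[634.2,160.1,-.191]
print('pred-obs',[(proj(F,w(p,P))[0]-uv).round(2).tolist() for P,uv in obs])
r=lambda q:np.concatenate([proj(F,w(q[:3],P))[0]+[q[3],q[4]]-uv for P,uv in obs]+[(q[:2]-p[:2])*5])
a=least_squares(r,p+[0,0]);print(a.x.round(3),r(a.x).round(2))
off=a.x[3:]
b=[((-8.5,-54,70),s(148,428)),((-8.5,54,70),s(497,543)),((25,-55,0),s(94,662)),((-25,55,3),s(497,681))]
r=lambda q:np.concatenate([proj(F,w(q[:3],P))[0]+off-uv for P,uv in b])
a=least_squares(r,p);print(a.x.round(3),r(a.x).round(2))
a=least_squares(lambda q:r(q)[:4],p);print(a.x.round(3),r(a.x).round(2))
print('J x',proj(F,w([635.6,160.1,-.191],obs[0][0]))-proj(F,w(p,obs[0][0])))
```

```text
pred-obs [[-1.4, -0.3], [-1.2, -0.23], [-1.03, -1.53], [-1.49, -0.76]]
[ 6.34199e+02  1.60100e+02 -1.77000e-01  1.27000e+00  7.07000e-01] [-0.25  0.56  0.21  0.32  0.11 -0.68 -0.08 -0.2  -0.01 -0.  ]
[ 6.33332e+02  1.59530e+02 -2.02000e-01] [ 1.13 -0.58 -0.46 -1.7  -0.39  1.18 -0.27  1.13]
[ 6.37147e+02  1.59872e+02 -1.98000e-01] [ 0.67  0.63 -0.65 -0.48 -0.82  2.54 -0.47  2.35]
J x [[-0.21045337  0.42253702]]
```

Run:
```python
from fit import *
j=np.load('joint.npy'); off=j[9:11]
g=cv2.cvtColor(T['image'],cv2.COLOR_RGB2GRAY).astype(np.float32)
# profile: rectified at z plane: sample bay x from -40..40, averaging y in -35..35
for z in (70,50,0):
    xs=np.arange(-40,41,1.0); prof=[]
    for x in xs:
        uv=proj(T,[w(j[:3],(x,y,z)) for y in np.arange(-30,31,2)])+off
        prof.append(cv2.remap(g,uv[:,0].astype(np.float32)[None],uv[:,1].astype(np.float32)[None],cv2.INTER_LINEAR).mean())
    print(z,[(int(a),int(b)) for a,b in zip(xs,prof)])
```

```text
70 [(-40, 145), (-39, 145), (-38, 143), (-37, 138), (-36, 130), (-35, 122), (-34, 123), (-33, 137), (-32, 149), (-31, 153), (-30, 154), (-29, 153), (-28, 153), (-27, 152), (-26, 152), (-25, 152), (-24, 151), (-23, 151), (-22, 149), (-21, 145), (-20, 137), (-19, 121), (-18, 98), (-17, 76), (-16, 64), (-15, 59), (-14, 57), (-13, 58), (-12, 62), (-11, 71), (-10, 87), (-9, 106), (-8, 126), (-7, 137), (-6, 137), (-5, 127), (-4, 109), (-3, 87), (-2, 74), (-1, 74), (0, 83), (1, 96), (2, 107), (3, 112), (4, 113), (5, 113), (6, 113), (7, 112), (8, 113), (9, 114), (10, 115), (11, 118), (12, 123), (13, 128), (14, 135), (15, 140), (16, 143), (17, 144), (18, 144), (19, 144), (20, 144), (21, 144), (22, 144), (23, 144), (24, 144), (25, 144), (26, 144), (27, 144), (28, 144), (29, 144), (30, 144), (31, 143), (32, 143), (33, 143), (34, 144), (35, 144), (36, 144), (37, 144), (38, 144), (39, 144), (40, 144)]
50 [(-40, 145), (-39, 145), (-38, 145), (-37, 145), (-36, 144), (-35, 142), (-34, 137), (-33, 128), (-32, 121), (-31, 125), (-30, 139), (-29, 150), (-28, 153), (-27, 154), (-26, 153), (-25, 153), (-
[... 903 characters left out ...]
, 122), (-23, 135), (-22, 147), (-21, 153), (-20, 154), (-19, 154), (-18, 153), (-17, 153), (-16, 152), (-15, 152), (-14, 152), (-13, 151), (-12, 151), (-11, 149), (-10, 146), (-9, 138), (-8, 124), (-7, 103), (-6, 82), (-5, 68), (-4, 60), (-3, 58), (-2, 57), (-1, 59), (0, 63), (1, 73), (2, 88), (3, 107), (4, 125), (5, 136), (6, 137), (7, 130), (8, 115), (9, 95), (10, 78), (11, 72), (12, 76), (13, 87), (14, 99), (15, 108), (16, 112), (17, 113), (18, 112), (19, 112), (20, 112), (21, 112), (22, 113), (23, 114), (24, 116), (25, 120), (26, 125), (27, 131), (28, 137), (29, 141), (30, 143), (31, 144), (32, 144), (33, 144), (34, 144), (35, 144), (36, 144), (37, 144), (38, 144), (39, 144), (40, 144)]
```

Call:
step_arm --deltas '[{"translation": [0,0,0.6],"rot": [0,0,0]},{"translation": [0,0,1.2],"rot": [0,0,0]},{"translation": [0,0,1.8],"rot": [0,0,0]},{"translation": [0,0,2.4],"rot": [0,0,0]},{"translation": [0,0,2.4],"rot": [0,0,0]}]'

```text
clock: 7.52
eef_pos: [634.0, 160.3, 312.9]
tcp_rot: [-3.141, 0.0, 1.38]
contact_force: [0.4, -1.0, -0.8]
opening: 0.154
```

```bash
python3 go.py 634.1 160.4 295 1.38
python3 - <<'E'
from h import *
g=grab('scene','scene5')
crop('scene5',335,200,100,110,6,'s5')
E
```

```text
t cm [0.016 0.007 1.793] rot [-0.0011  0.0005 -0.0002] | now [634.  160.3 312.9] [-3.1405e+00  5.0000e-04  1.3798e+00] F [ 0.4 -1.  -0.8] op 0.154 clk 7.53 q [0.25 0.49 1.64 0.   1.01 0.44]
```

View pics/s5.png

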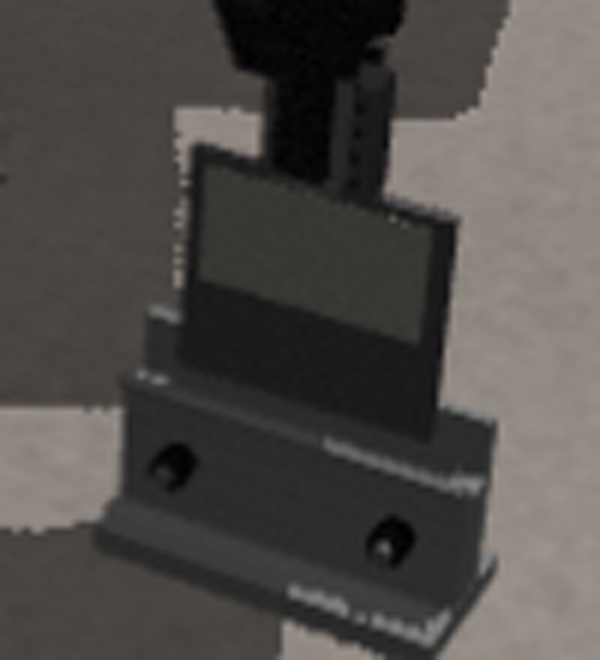

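Call:
step_arm --deltas '[{"translation": [0,0,0.4],"rot": [0,0,0]},{"translation": [0,0,0.8],"rot": [0,0,0]},{"translation": [0,0,1.2],"rot": [0,0,0]},{"translation": [0,0,1.5],"rot": [0,0,0]},{"translation": [0,0,1.5],"rot": [0,0,0]}]'

```text
clock: 8.2
eef_pos: [634.1, 160.3, 298.3]
tcp_rot: [-3.141, 0.0, 1.38]
contact_force: [-0.6, 0.1, -1.4]
opening: 0.151
```

```bash
python3 go.py 634.1 160.4 284 1.38
```

```text
t cm [ 0.013 -0.004  1.432] rot [-0.0005  0.0002 -0.0002] | now [634.1 160.3 298.3] [-3.1411e+00  2.0000e-04  1.3798e+00] F [-0.6  0.1 -1.4] op 0.151 clk 8.2 q [0.25 0.51 1.65 0.   0.98 0.44]
```

Call:
step_arm --deltas '[{"translation": [0,0,0.4],"rot": [0,0,0]},{"translation": [0,0,0.8],"rot": [0,0,0]},{"translation": [0,0,1.2],"rot": [0,0,0]},{"translation": [0,0,1.4],"rot": [0,0,0]},{"translation": [0,0,1.4],"rot": [0,0,0]}]'

```text
clock: 8.82
eef_pos: [634.2, 160.3, 284.5]
tcp_rot: [-3.141, 0.0, 1.38]
contact_force: [-0.6, -0.3, -0.3]
opening: 0.15
```

Call:
step_arm --deltas '[{"translation": [0,0,0.3],"rot": [0,0,0]},{"translation": [0,0,0.5],"rot": [0,0,0]},{"translation": [0,0,0.5],"rot": [0,0,0]}]'

```text
clock: 9.2
eef_pos: [634.3, 160.4, 279.9]
tcp_rot: [3.141, -0.0, 1.38]
contact_force: [-1.1, 0.8, 3.8]
opening: 0.154
```

Call:
step_arm --deltas '[{"translation": [0,0,0.2],"rot": [0,0,0]},{"translation": [0,0,0.4],"rot": [0,0,0]},{"translation": [0,0,0.4],"rot": [0,0,0]}]'

```text
clock: 9.57
eef_pos: [634.3, 160.4, 276.0]
tcp_rot: [3.141, -0.0, 1.38]
contact_force: [-1.7, 0.1, 6.0]
opening: 0.148
```

Call:
step_arm --deltas '[{"translation": [0,0,0.2],"rot": [0,0,0]},{"translation": [0,0,0.3],"rot": [0,0,0]},{"translation": [0,0,0.3],"rot": [0,0,0]}]'

```text
clock: 9.95
eef_pos: [634.4, 160.4, 273.3]
tcp_rot: [3.141, -0.0, 1.38]
contact_force: [-2.0, -0.1, 9.1]
opening: 0.15
```

Call:
step_arm --deltas '[{"translation": [0,0,0.1],"rot": [0,0,0]},{"translation": [0,0,0.1],"rot": [0,0,0]},{"translation": [0,0,0.1],"rot": [0,0,0]}]'

```text
clock: 10.32
eef_pos: [634.4, 160.4, 272.4]
tcp_rot: [3.141, -0.0, 1.38]
contact_force: [-2.1, 0.1, 8.2]
opening: 0.153
```

Call:
step_arm --deltas '[{"translation": [0,0,0.05],"rot": [0,0,0]},{"translation": [0,0,0.1],"rot": [0,0,0]},{"translation": [0,0,0.1],"rot": [0,0,0]}]'

```text
clock: 10.7
eef_pos: [634.4, 160.4, 271.9]
tcp_rot: [3.141, -0.001, 1.38]
contact_force: [-3.2, -1.0, 12.8]
opening: 0.15
```

Call:
step_arm --deltas '[{"translation": [0,0,0.1],"rot": [0,0,0]},{"translation": [0,0,0.1],"rot": [0,0,0]},{"translation": [0,0,0.1],"rot": [0,0,0]}]'

```text
clock: 11.08
eef_pos: [634.5, 160.4, 271.8]
tcp_rot: [3.14, -0.001, 1.38]
contact_force: [-5.9, -1.7, 20.8]
opening: 0.152
```

Call:
step_arm --deltas '[{"translation": [0,0,0.05],"rot": [0,0,0]},{"translation": [0,0,0.05],"rot": [0,0,0]},{"translation": [0,0,0.05],"rot": [0,0,0]},{"translation": [0,0,0.05],"rot": [0,0,0]}]'

```text
clock: 11.58
eef_pos: [634.6, 160.4, 271.8]
tcp_rot: [3.14, -0.001, 1.38]
contact_force: [-6.5, -0.5, 24.5]
opening: 0.152
```

Run:
```python
from h import *
g=grab('scene','scene6')
crop('scene6',335,200,100,110,6,'s6'); s=readout.sense(); print(s['contact_force'],s['eef_pos'],s['wrist_torque'])
```

```text
[-7.05900991 -0.43890922 24.60994283] [634.56284014 160.43684773 271.8437782 ] [-0.23740268  1.57388968 -0.00750497]
```

View pics/s6.png

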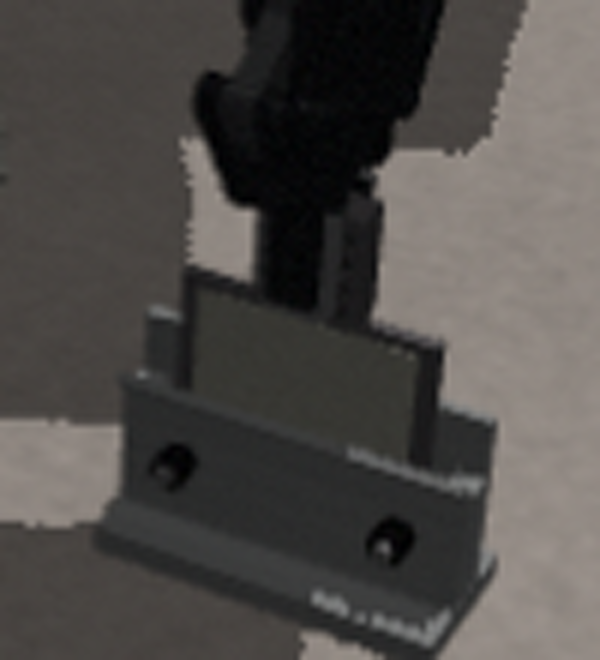

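View pics/scene6.png

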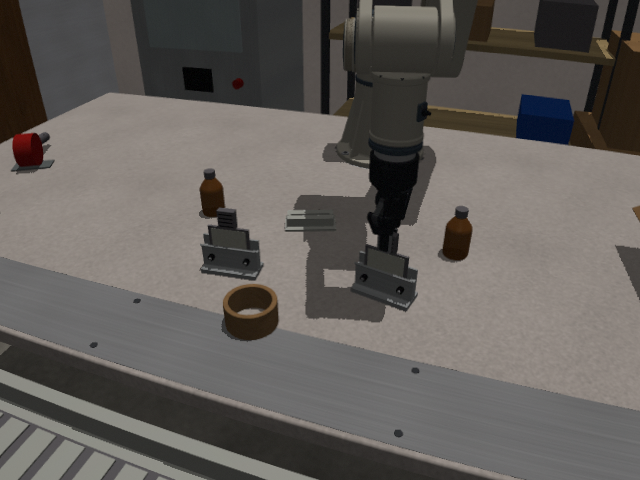

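Run:
```python
from h import *
print(ticket.sign_off()); s=readout.sense(); print(s['clock'],s['contact_force'],s['eef_pos'])
```

```text
the job is handed in; nothing more can be done
None
the job is handed in; nothing more can be done
```

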